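# Re-set a vice's ratchet lever and clamp a sensor housing hand-tight

### The job

The ratchet lever of the small bench vice has run out of swing while the jaw is still short of the sensor housing. Lift the lever off its serrations, swing it right back to the other stop pin without drawing the jaw back, let it drop into the serrations there and turn it clockwise again until the housing is clamped hand-tight between the jaws, about 9 N of push at the knob: a slack grip is no use, and much more than that crushes the housing. Work by the lever alone, leave it down in its serrations, let go, and leave everything else on the bench where it is.

Things in the scene. Friction and masses are not known exactly. Their poses are not given: they have to be found in the camera images.
- vice: low grey bench vice, screwed down; origin on the bench under the spindle axis, z up. Base plate 200 (x, -60 to +140) x 110 x 15 mm; a 56 mm square spindle block rises to 60 mm at the origin. Jaws on its +x side; the lever swings on its -x side between two steel stop pins (10 mm thick, 98 mm tall, 45 mm from the axis)
- pivot (a point): point on the vertical spindle axis, 113 mm above the bench; the lever turns about this axis. The black lever hub round it is 53 mm wide, its top 100 mm high. The spindle's own friction takes 4 to 5 N at the knob and holds the jaw when the lever is off; once the jaw bears, the push to turn it rises by 1 N per 11 N of clamping (at a standstill it reads up to 2 N less)
- knob (a point): middle of the upright black knob at the lever's end, 90 mm from the spindle axis. Cylinder 24 mm thick, 93 to 133 mm above the bench when the lever is down (this point at 113). The lever arm below it is 14 mm wide, 82 to 94 mm high, from the hub to 10 mm past the knob's axis, with open space beneath: fingers may straddle it
- lever (a joint): angle of the lever, rad: 0 at the loosening-side stop pin, 1.85 at the tightening-side pin; grows clockwise seen from above (tightening). With the vice's yaw w the direction from axis to knob is w + 4.067 - value (anticlockwise from world x). Lifted, it turns freely
- lift (a joint): height of the lever above seated, m: 0 seated, at most 0.012. Spring and weight push it down with 6 to 9 N. Above 0.005 it is clear of the serrations and does not turn the spindle; left alone it drops. 14 serrations a turn (0.45 rad apart, 0.1 rad play): it may rest on their crests and falls in when turned up to 0.45 rad further. Seated, it drives the spindle both ways
- jaw: moving steel jaw, 20 x 70 x 36 mm, top 53 mm above the bench. At the start its origin is the vice's origin; it moves 8 mm along the vice's +x per rad of spindle turned clockwise
- jaw_face (a point): middle of the moving jaw's clamping face (which looks to the vice's +x), 35 mm above the bench. From first bearing to hand-tight takes about 10 to 14 mm of travel at the knob
- housing: loose aluminium sensor housing, 30 (x) x 46 (y) x 44 mm, brass connector on top (12 mm); origin at the centre of its underside, on the vice plate. The moving jaw pushes it until it meets the fixed jaw beyond, which is adjustable and whose place is not measured: 2.5 to 10 mm of jaw travel in all remain, to be found by feel
- marker: white marker pen with red cap lying on the bench, 130 mm long, 18 mm thick; origin at its underside. Bystander
- driver: screwdriver lying on the bench beside the vice, its long axis is its x; origin at its underside. Bystander
- beaker: glass beaker, 60 mm wide, 75 mm tall; origin at its underside. Bystander
- flask: red bottle with white cap, 54 mm wide, 170 mm tall; origin at its underside. Bystander
- tape: yellow roll of tape lying flat, 90 mm wide, 20 mm tall; origin at its underside. Bystander
- probe: small flat black sensor box with a yellow top, 50 x 30 x 14 mm; origin at its underside. Bystander
Not all that is in view belongs to the job. Leave any blue look-alike of the housing alone. Leave any yellow look-alike of the vice alone.

How it is judged:
By the outcome, as a careful person would: the job done as asked, in the order asked, and still so for the second after the job is handed in, with the robot touching nothing.
It also fails if it takes over 58 s, if anything falls off the work surface, if the arm or the gripper's body presses on something with over 40 N, if the wrist force passes 120 N, or if a joint passes its speed limit or range.

### The arm

A 6-joint arm with a two-finger parallel gripper is mounted at the origin on the work surface. World frame = base frame: x ahead of the robot, y to its left, z up, the work surface at z = 0. Lengths are in m, angles in degrees, forces in N, time in s.
With the tool pointing down it reaches from about 0.3 to 0.75 m from the base axis. Payload 8.5 kg.
Tool frame: the origin (TCP) lies midway between the tips of the shut fingers; the grasp point (between the pads) lies 19 mm behind it (env.pinch_z is the distance from the TCP to the grasp point, in m); y points along the fingers, x is the direction in which the jaws open and shut, and the axes are right-handed (so a half turn about y gives the same grasp; the last joint's range is limited). The gripper opens to 85 mm and grips with 20 to 120 N. Pads are 22 mm wide; open, the fingers measure 114 mm over their backs; the gripper's body (76 mm by 85 mm) begins 54 mm behind the grasp point. The pads swing forward as they close: fully open they stand 13 mm farther back than shut.
Start: joints at [64.727, 21.807, 74.336, -0, 83.858, -12.336], TCP at [0.123, 0.536, 0.231] pointing down, gripper open.
Joint ranges: [-178.18, 178.18], [-50.72, 133.34], [12.68, 142.11], [-81.47, 261.47], [9.98, 163.14], [-165.26, 165.26]. Speed limits (degrees/s): [136.94, 136.94, 180, 180, 180, 180].

### API

Orientations are given as a 3x3 rotation matrix whose columns are the frame's x, y, z axes.
In Python, from station import env gives the robot as it stands. The module is installed in compiled form; this text tells all that it offers.
- The arm moves only by the shell command python3 -m creep 'ROWS'. ROWS is JSON, a list of rows, each a list of 7 numbers: the turn, a rotation vector about the tool's x, y, z in degrees, then the shift along the tool's x, y, z in cm, then the opening in per cent of the stroke, from 0 (shut) to 100 (fully open). In form: [[ax, ay, az, tx, ty, tz, hand], ...]. A call has 1 to 20 rows; each row is the pose to reach, as a shift and turn from the pose measured when the call began, along the tool's axes at that moment; what a row does not reach only later rows make up. A row lasts 1/8 s, in which the tool goes at most 62.5 mm and 10.7 degrees, less where a joint would pass 70% of its speed; a pose out of reach is approached as far as the arm can. A call with a gripper value outside its range is refused whole. The fingers move at their own pace and stop on an object; the grip force is fixed at half the most. Time passes only in rows, so rows that repeat a pose let the fingers close. It gives the time, the measured TCP pose, the force and the opening at its end, in the units of the state.
- env.observe(): the state, without advancing time (a new reading comes with each control period).
- env.grab_frame(name): name is "scene" or "side" or "wrist"; returns (picture, depth): 480x640x3 uint8, blue, green, red; 480x640 float32, m along the optical axis (not along the pixel's ray), 0 where there is no reading.
- env.camera_params(name): a dict with "vfov" (degrees; the focal length in pixels is half the picture's height over the tangent of half this angle, whatever the lens; pixels are square), "cx", "cy" (the principal point, pixels), "dist_coeffs" ([k1, k2, p1, p2, k3] as OpenCV has them; the pictures are not rectified), "extrinsics" (4x4, takes a point from camera to world coordinates). Camera axes: x right, y down, z forward; pixel columns grow to the right and rows downward; lengths in m; the calibration is good to about 2 mm. A picture is of the moment at which its call begins: read the wrist's pose just before it. camera_params takes no time and is no camera call; for the wrist camera it gives the pose at the moment of the call.
- env.job_done(): hands the job in, once; it reports no verdict.
The state is a dict: "t": time; "q": joint angles; "joint_velocities": joint speeds; "tau": joint torques, N m; "tool_pos": TCP position; "orientation": TCP orientation; "force": force on the tool from outside, world axes, zero at the start; "wrist_torque": the same for the moment, N m; "grip_width": opening from 0.0 (shut) to 1.0 (fully open).
Only numpy, scipy, OpenCV 4.12 (cv2) and the standard library are available. Lean on these libraries where they do the work, as an engineer would, in place of code of your own. Each camera call takes 0.05 s, during which the arm holds its last target.

## Working session

There is one attempt and no reset: what is moved stays moved. The work goes in short steps, Python scripts to look and compute and a shell command to move; the robot and the scene stay as the last step left them, time stands still between calls to the robot, and variables do not carry over. Pictures are saved under pics/ and viewed, and the job is handed in when it is done.

```bash
mkdir -p pics
cat > h.py <<'E'
import numpy as np, cv2, pickle
from station import env
def grab(n):
    P=env.camera_params(n); im,d=env.grab_frame(n)
    pickle.dump((P,im,d),open(f'pics/{n}.pkl','wb')); return P,im,d
def K(P):
    f=240/np.tan(np.radians(P['vfov'])/2); return np.array([[f,0,P['cx']],[0,f,P['cy']],[0,0,1.]])
def ray(P,u,v):
    p=cv2.undistortPoints(np.array([[[u,v]]],float),K(P),np.array(P['dist_coeffs'],float))[0,0]
    E=np.array(P['extrinsics']); return E[:3,3],E[:3,:3]@np.array([p[0],p[1],1.])
def atz(P,u,v,z):
    o,r=ray(P,u,v); return o+r*(z-o[2])/r[2]
def atd(P,d,u,v):
    o,r=ray(P,u,v); return o+r*float(d[int(round(v)),int(round(u))])
def proj(P,X):
    E=np.linalg.inv(np.array(P['extrinsics'])); rv,_=cv2.Rodrigues(E[:3,:3])
    return cv2.projectPoints(np.array(X,float).reshape(-1,3),rv,E[:3,3],K(P),np.array(P['dist_coeffs'],float))[0][:,0]
def load(n): return pickle.load(open(f'pics/{n}.pkl','rb'))
E
python3 - <<'E'
from h import *
for n in ['scene','side','wrist']:
    P,im,d=grab(n); cv2.imwrite(f'pics/{n}0.png',im)
    print(n,P['vfov'],np.round(np.array(P['extrinsics']),3).tolist())
print(env.observe(), env.pinch_z)
E
```

```text
scene 45.42541558041284 [[-0.835, 0.391, -0.387, 0.988], [0.55, 0.585, -0.596, 0.706], [-0.007, -0.71, -0.704, 0.87], [0.0, 0.0, 0.0, 1.0]]
side 50.78072200481439 [[-0.843, -0.418, 0.339, 0.196], [-0.538, 0.663, -0.52, 0.614], [-0.008, -0.621, -0.784, 0.949], [0.0, 0.0, 0.0, 1.0]]
wrist 71.38869288256065 [[0.223, 0.923, 0.312, 0.043], [0.975, -0.211, -0.073, 0.555], [-0.001, 0.321, -0.947, 0.373], [0.0, 0.0, 0.0, 1.0]]
{'t': 0.15, 'q': array([ 6.47287895e+01,  2.18342330e+01,  7.43696776e+01, -6.97650703e-04,
        8.38579452e+01, -1.23377497e+01]), 'joint_velocities': array([-0.08521049, -0.11612482, -0.0849944 ,  0.17269988, -0.08333323,
        0.06023476]), 'tau': array([ 2.47676835e-03, -4.48625028e+01, -2.31343281e+01, -2.19525223e-04,
        3.82501690e-03,  8.19674312e-06]), 'tool_pos': array([0.12303618, 0.53585445, 0.23086386]), 'orientation': array([[ 2.23817827e-01, -4.49931515e-04, -9.74630893e-01],
       [ 9.74630424e-01, -9.81435309e-04,  2.23818172e-01],
       [-1.05724002e-03, -9.99999417e-01,  2.18854225e-04]]), 'force': array([0.65554176, 0.38396312, 0.55665453]), 'wrist_torque': array([ 0.03298598, -0.01459269,  0.04519499]), 'grip_width': 0.9970882262826932} 0.0187
```

View pics/scene0.png

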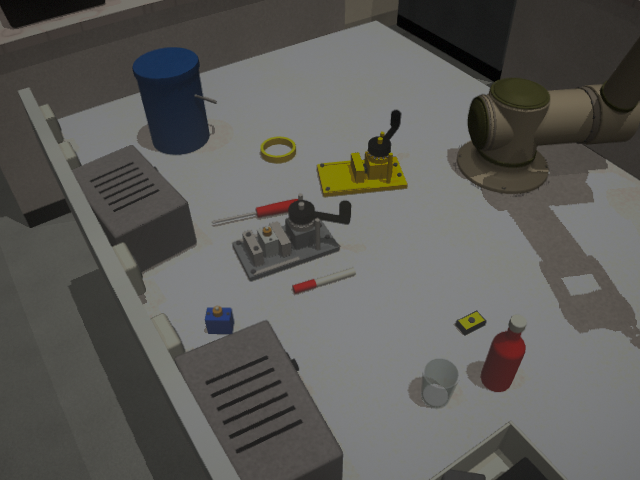

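View pics/side0.png

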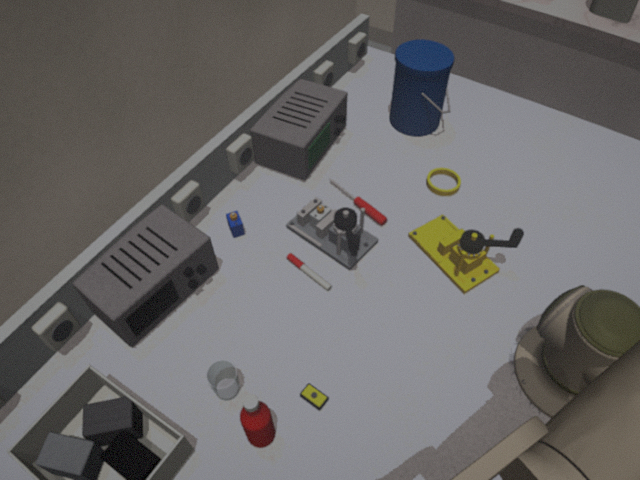

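View pics/wrist0.png

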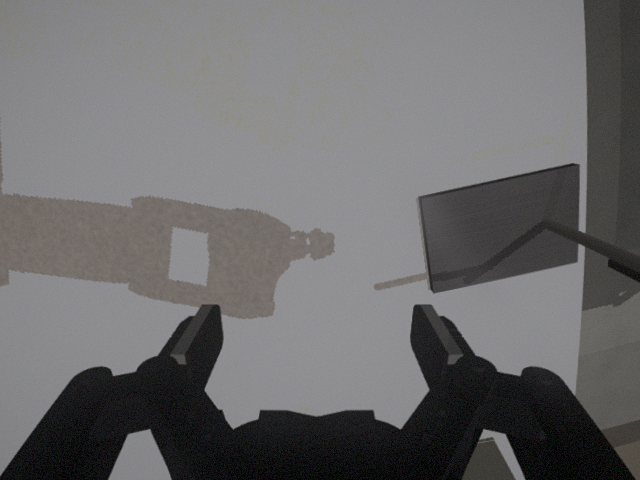

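Scene: the grey vice is at (290,240) and the yellow look-alike at (370,170). The real housing sits in the jaws at (268,238), and its blue look-alike is at (219,319). I'll enlarge the grey vice, which matches the description.

Run:
```python
from h import *
P,im,d=load('scene'); cv2.imwrite('pics/sc.png',cv2.convertScaleAbs(cv2.resize(im[180:290,210:370],None,fx=5,fy=5,interpolation=2),alpha=1.6))
P,im,d=load('side'); cv2.imwrite('pics/sd.png',cv2.convertScaleAbs(cv2.resize(im[170:280,270:400],None,fx=5,fy=5,interpolation=2),alpha=1.6))
```

```text
(no output)
```

View pics/sc.png

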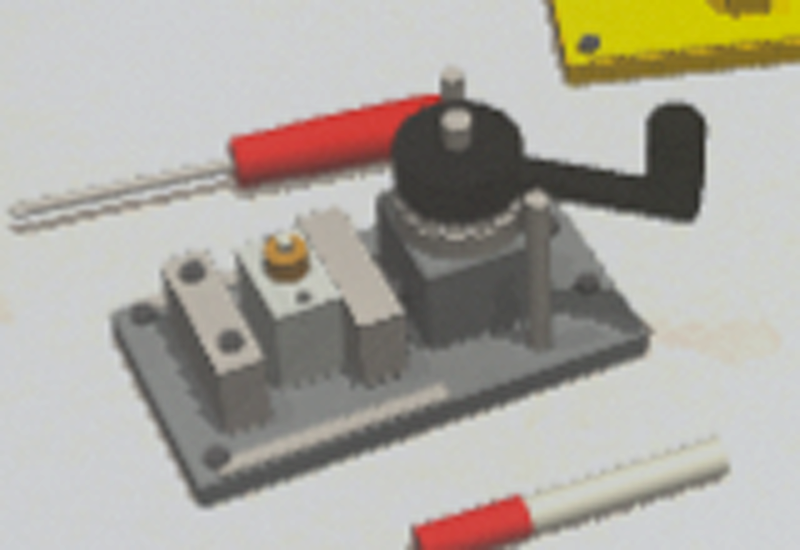

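View pics/sd.png

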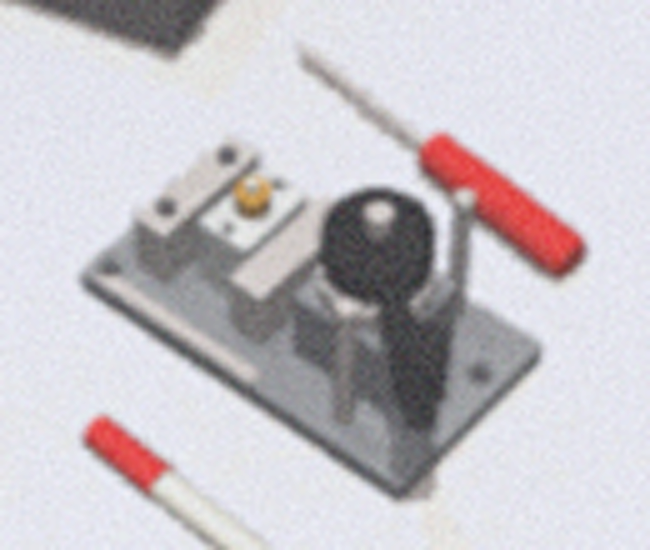

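Run:
```python
from h import *
from scipy.optimize import least_squares
S=load('scene')[0];D=load('side')[0]
a=lambda u,v:(210+(u+.5)/5-.5,180+(v+.5)/5-.5); b=lambda u,v:(270+(u+.5)/5-.5,170+(v+.5)/5-.5)
obs=[(S,a(650,335),(-60,55)),(S,a(203,490),(140,55)),(S,a(113,315),(140,-55)),
     (D,b(82,278),(140,55)),(D,b(402,488),(-60,55)),(D,b(542,350),(-60,-55))]
def W(p,l,z):
    c,s=np.cos(p[2]),np.sin(p[2]); return [p[0]+(c*l[0]-s*l[1])/1e3,p[1]+(s*l[0]+c*l[1])/1e3,z]
def f(p): return np.concatenate([proj(P,W(p,l,.015))[0]-uv for P,uv,l in obs])
for n,u,v in [('S',650,335),('S',203,490),('S',113,315)]: print(atz(S,*a(u,v),.015))
for u,v in [(82,278),(402,488),(542,350)]: print(atz(D,*b(u,v),.015))
r=least_squares(f,[0.5,-0.1,-.4]);p=r.x;print(p,np.degrees(p[2]),r.fun.round(1))
print('hub', atz(S,*a(458,150),.1),atz(D,*b(380,245),.1))
k=atz(S,*a(677,120),.133);k2=atz(D,*b(410,400),.133);print('knob',k,k2)
for P,nm,bb in[(S,'sc',(210,180)),(D,'sd',(270,170))]:
    im=cv2.imread(f'pics/{nm}.png')
    pts=[W(p,l,.015) for l in[(-60,55),(140,55),(140,-55),(-60,-55)]]+[[p[0],p[1],.1]]
    for v in np.arange(0,2,.37): 
        t=p[2]+4.067-v; pts.append([p[0]+.09*np.cos(t),p[1]+.09*np.sin(t),.133])
    for i,q in enumerate(proj(P,pts)):
        cv2.circle(im,tuple(int(x) for x in ((q-bb+.5)*5-.5)),3,(0,0,255) if i<5 else (255,0,0),-1)
    cv2.imwrite(f'pics/{nm}1.png',im)
```

```text
[0.50853675 0.02212277 0.015     ]
[ 0.70452504 -0.00545077  0.015     ]
[ 0.68995902 -0.11330696  0.015     ]
[ 0.6982004  -0.00091326  0.015     ]
[0.50416684 0.02379887 0.015     ]
[ 0.48878222 -0.0802314   0.015     ]
[ 0.55753253 -0.03901605 -0.14139857] -8.101541413423057 [ 1.5 -0.   0.6  0.2  0.7 -0.3 -1.1 -1.9 -0.7 -0.3  0.4 -1.6]
hub [ 0.56159497 -0.03835297  0.1       ] [ 0.55153021 -0.03108837  0.1       ]
knob [0.50004356 0.02610397 0.133     ] [0.48478577 0.05897748 0.133     ]
```

View pics/sc1.png

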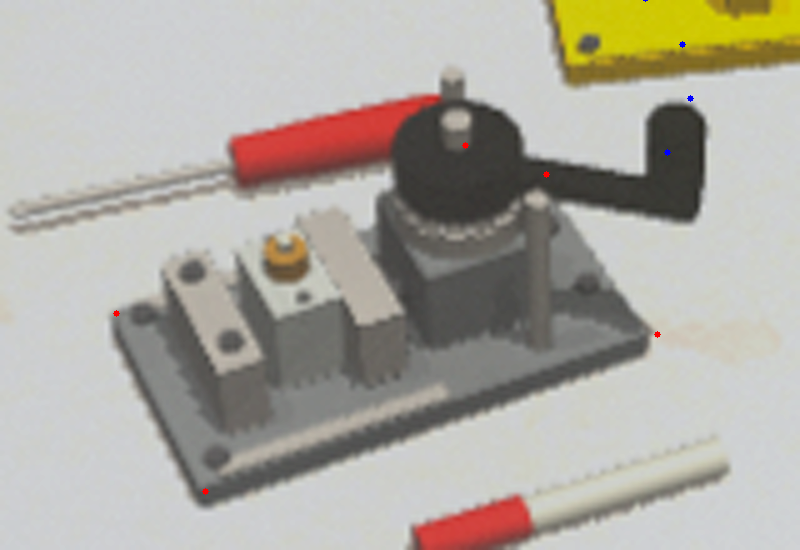

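View pics/sd1.png

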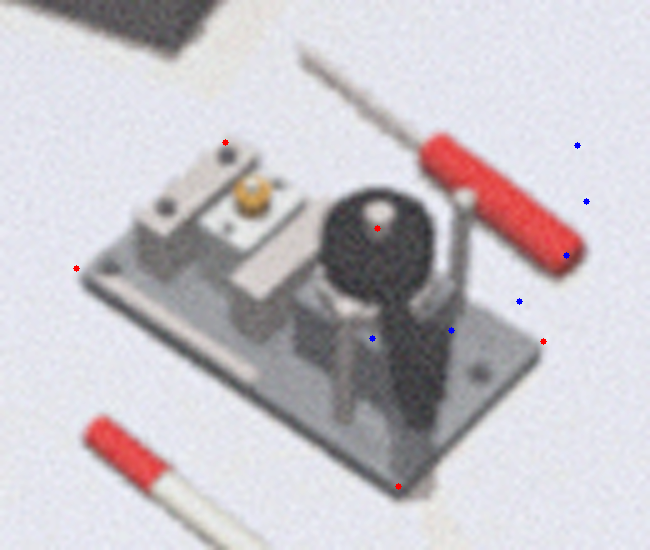

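```bash
cat >> h.py <<'E'
def goal(pos,yawz=None):
    """rows for TCP pos & direction (deg) of tool z, tool y straight down"""
    o=env.observe(); R=o['orientation']; sh=R.T@(np.array(pos)-o['tool_pos'])*100
    from scipy.spatial.transform import Rotation as Ro
    if yawz is None: return np.zeros(3),sh.round(2)
    a=np.radians(yawz); z=np.array([np.cos(a),np.sin(a),0]); y=np.array([0,0,-1.]); x=np.cross(y,z)
    T=np.c_[x,y,z]; return Ro.from_matrix(R.T@T).as_rotvec(degrees=True).round(2),sh.round(2)
E
python3 - <<'E'
from h import *
S=load('scene')[0];D=load('side')[0]
print('flask',atz(S,517,324,.165),atz(D,250,400,.165),'beaker',atz(S,441,370,.075))
print(goal([.49,.05,.27],127.5))
E
```

```text
flask [0.46058825 0.42971553 0.165     ] [0.45700647 0.42843517 0.165     ] beaker [0.56324411 0.38953425 0.075     ]
(array([ 1.000e-02,  3.957e+01, -6.000e-02]), array([-39.14,  -3.88, -46.64]))
```

```bash
python3 -m creep '[[0,3,0,-3,-1,-3.5,100],[0,7,0,-7,-2,-8,100],[0,11,0,-11,-3,-13,100],[0,15,0,-15,-3.9,-18,100],[0,19,0,-19,-3.9,-22.5,100],[0,23,0,-23,-3.9,-27.5,100],[0,27,0,-27,-3.9,-32,100],[0,31,0,-31,-3.9,-37,100],[0,35,0,-35,-3.9,-41.5,100],[0,38,0,-38,-3.9,-45,100],[0,39.5,0,-39.1,-3.9,-46.6,100],[0,39.5,0,-39.1,-3.9,-46.6,100],[0,39.5,0,-39.1,-3.9,-46.6,100]]'
python3 - <<'E'
from h import *
o=env.observe();print(o['q'],o['force'],o['tool_pos'])
P,im,d=grab('wrist');cv2.imwrite('pics/w1.png',cv2.convertScaleAbs(im,alpha=1.6))
E
```

```text
t: 1.78
tool_pos: [0.4889, 0.0516, 0.2702]
orientation: [[0.792, -0.001, -0.611], [0.611, -0.001, 0.792], [-0.001, -1.0, -0.0]]
force: [-0.7, 0.1, -0.1]
grip_width: 1.0
[-7.77355108e+00  1.43630722e+01  7.88790403e+01 -4.49339194e-02
  8.67973343e+01 -4.54370308e+01] [-0.68030699  0.09867861 -0.06510272] [0.48894986 0.05163843 0.27023738]
```

View pics/w1.png

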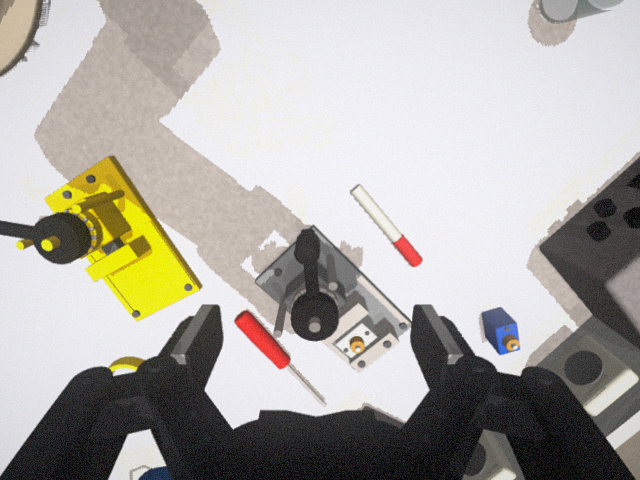

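Wrist view: grey vice at (330,300), knob at (306,243), hub at (315,312). The yellow vice is off to the left.

Run:
```python
from h import *
P,im,d=load('wrist');cv2.imwrite('pics/w1c.png',cv2.convertScaleAbs(cv2.resize(im[215:375,240:420],None,fx=4,fy=4,interpolation=2),alpha=2.2))
print(np.round(P['extrinsics'],3))
```

```text
[[ 0.791  0.579  0.196  0.439]
 [ 0.611 -0.749 -0.254  0.117]
 [-0.     0.321 -0.947  0.413]
 [ 0.     0.     0.     1.   ]]
```

View pics/w1c.png

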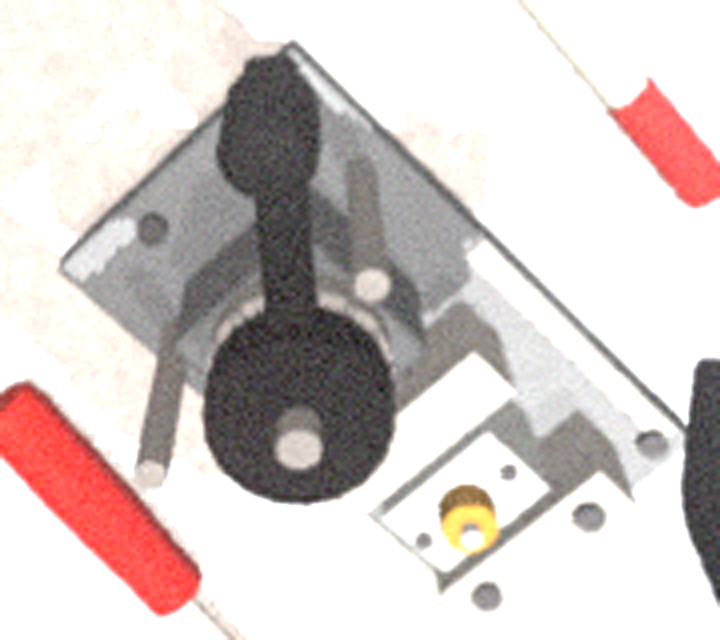

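Run:
```python
from h import *
P,im,d=load('wrist')
c=lambda u,v:(240+(u+.5)/4-.5,215+(v+.5)/4-.5)
k=atz(P,*c(269,148),.133);h=atz(P,*c(299,405),.1)
for n,X in(('knob',k),('hub',h)):print(n,X)
print('dist',np.linalg.norm((k-h)[:2]),'dir',np.degrees(np.arctan2(*(k-h)[1::-1])))
for uv in[(372,283),(150,472)]:
  X=atz(P,*c(*uv),.098);print('pin',X,np.linalg.norm((X-h)[:2]),np.degrees(np.arctan2(*(X-h)[1::-1])))
for uv in [(293,45),(62,268),(688,430)]: print('corner',atz(P,*c(*uv),.015))
print('dep',atd(P,d,*c(269,148)),atd(P,d,*c(250,440)))
```

```text
knob [0.49642629 0.02864366 0.133     ]
hub [ 0.55418676 -0.03571811  0.1       ]
dist 0.08647953072156116 dir 131.90589915639134
pin [0.54767689 0.00396003 0.098     ] 0.04020861762046522 99.31733445249921
pin [ 0.53542341 -0.07882778  0.098     ] 0.04701603389151155 -113.52093609030243
corner [0.50609791 0.02288848 0.015     ]
corner [ 0.49240981 -0.0841784   0.015     ]
corner [ 0.69854057 -0.00340148  0.015     ]
dep [0.49637962 0.02871536 0.13322581] [ 0.55003066 -0.05206076  0.1008751 ]
```

Run:
```python
from h import *
print(goal([.496,.029,.098],131.5))
```

```text
(array([ 0.02, -3.82, -0.05]), array([-0.82, 17.24, -2.22]))
```

```bash
python3 -m creep '[[0,-3.8,0,-0.8,3,-2.2,70],[0,-3.8,0,-0.8,7,-2.2,70],[0,-3.8,0,-0.8,10,-2.2,70],[0,-3.8,0,-0.8,10,-2.2,70],[0,-3.8,0,-0.8,10,-2.2,70]]'
python3 - <<'E'
from h import *
print(goal([.496,.029,.098],131.5))
P,im,d=grab('wrist');cv2.imwrite('pics/w2.png',cv2.convertScaleAbs(im,alpha=1.8))
E
```

```text
t: 2.45
tool_pos: [0.4964, 0.0299, 0.1718]
orientation: [[0.748, 0.002, -0.663], [0.663, -0.001, 0.748], [0.001, -1.0, -0.002]]
force: [1.4, -0.5, -0.5]
grip_width: 0.704
(array([0.11, 0.05, 0.03]), array([-0.09,  7.38, -0.02]))
```

View pics/w2.png

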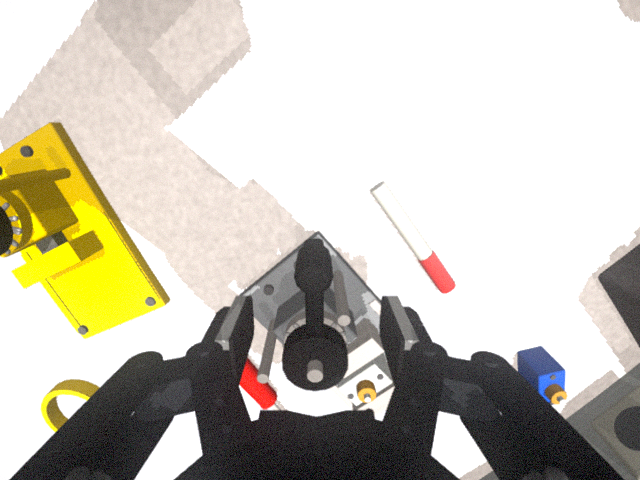

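The knob at (314,268) lies midway between the pads at (243,310) and (390,310), so the alignment is good. Next: descend and close.

```bash
python3 -m creep '[[0,0,0,-0.1,3,0,60],[0,0,0,-0.1,6,0,60],[0,0,0,-0.1,7.4,0,60],[0,0,0,-0.1,7.4,0,60],[0,0,0,-0.1,7.4,0,60]]'
python3 - <<'E'
from h import *
print(env.observe()['force'],goal([.496,.029,.098],131.5))
E
python3 -m creep '[[0,0,0,0,0,0,30],[0,0,0,0,0,0,10],[0,0,0,0,0,0,0],[0,0,0,0,0,0,0],[0,0,0,0,0,0,0],[0,0,0,0,0,0,0]]'
```

```text
t: 3.12
tool_pos: [0.4967, 0.0289, 0.0991]
orientation: [[0.749, 0.004, -0.663], [0.663, -0.002, 0.749], [0.002, -1.0, -0.004]]
force: [0.6, -0.5, 0.6]
grip_width: 0.599
[ 0.57050126 -0.51760474  0.63938248] (array([0.24, 0.04, 0.13]), array([-0.04,  0.11,  0.06]))
t: 3.88
tool_pos: [0.497, 0.0289, 0.1]
orientation: [[0.748, 0.006, -0.663], [0.663, -0.002, 0.748], [0.003, -1.0, -0.005]]
force: [-1.0, 1.4, 6.2]
grip_width: 0.26
```

```bash
python3 -m creep '[[0,0,0,0,-0.3,0,0],[0,0,0,0,-0.6,0,0],[0,0,0,0,-0.9,0,0],[0,0,0,0,-0.9,0,0],[0,0,0,0,-0.9,0,0]]'
python3 - <<'E'
from h import *
P,im,d=grab('wrist');cv2.imwrite('pics/w3.png',cv2.convertScaleAbs(im[180:420,160:480],alpha=2.2))
E
```

```text
t: 4.5
tool_pos: [0.4971, 0.0288, 0.1089]
orientation: [[0.748, 0.006, -0.663], [0.663, -0.002, 0.748], [0.003, -1.0, -0.006]]
force: [2.8, -4.3, -7.9]
grip_width: 0.261
```

View pics/w3.png

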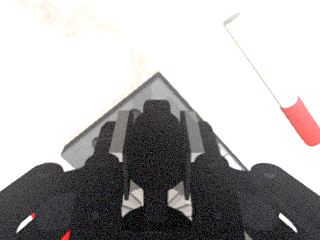

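```bash
python3 -m creep '[[0,-3,0,-0.47,0,-0.01,0],[0,-6,0,-0.94,0,-0.05,0],[0,-12,0,-1.87,0,-0.2,0],[0,-18,0,-2.78,0,-0.44,0],[0,-24,0,-3.66,0,-0.78,0],[0,-30,0,-4.5,0,-1.21,0],[0,-36,0,-5.29,0,-1.72,0],[0,-36,0,-5.29,0,-1.72,0]]'
python3 - <<'E'
from h import *
o=env.observe();p=o['tool_pos'];v=p[:2]-[.556,-.039];print(o['force'],o['wrist_torque'],np.hypot(*v),np.degrees(np.arctan2(v[1],v[0])),o['q'])
E
```

```text
t: 5.55
tool_pos: [0.4681, -0.0193, 0.1085]
orientation: [[0.217, 0.004, -0.976], [0.976, -0.001, 0.217], [-0.0, -1.0, -0.004]]
force: [-0.5, -3.2, -7.5]
grip_width: 0.261
[-0.50243247 -3.15846287 -7.46650896] [-0.38133276  0.09860553 -0.25367971] 0.09004518196077739 167.37640603274878 [-1.68849250e+01  2.16995101e+01  9.79676315e+01 -4.91348953e-03
  6.00790157e+01 -9.43425189e+01]
```

```bash
python3 -m creep '[[0,-3,0,-0.47,0,-0.01,0],[0,-6,0,-0.94,0,-0.05,0],[0,-12,0,-1.87,0,-0.2,0],[0,-18,0,-2.78,0,-0.44,0],[0,-24,0,-3.66,0,-0.78,0],[0,-30,0,-4.5,0,-1.21,0],[0,-36,0,-5.29,0,-1.72,0],[0,-42,0,-6.02,0,-2.31,0],[0,-48,0,-6.69,0,-2.98,0],[0,-50,0,-6.89,0,-3.21,0],[0,-50,0,-6.89,0,-3.21,0]]'
cat > st.py <<'E'
from h import *
o=env.observe();p=o['tool_pos'];C=np.array([.556,-.039]);v=p[:2]-C;r=np.hypot(*v);u=v/r;t=np.array([u[1],-u[0]]);F=o['force']
z=o['orientation'][:,2]
print('t %.2f dir %.2f r %.4f z %.4f yaw %.1f | Fcw %.2f Frad %.2f Fz %.2f'%(o['t'],np.degrees(np.arctan2(v[1],v[0]))%360,r,p[2],np.degrees(np.arctan2(z[1],z[0]))%360,F[:2]@t,F[:2]@u,F[2]),o['wrist_torque'].round(2),'grip %.3f'%o['grip_width'])
E
python3 st.py
```

```text
t: 6.92
tool_pos: [0.4834, -0.0943, 0.1082]
orientation: [[-0.607, 0.001, -0.795], [0.795, -0.002, -0.607], [-0.002, -1.0, 0.001]]
force: [-4.8, -9.9, -8.1]
grip_width: 0.261
t 6.92 dir 217.31 r 0.0913 z 0.1082 yaw 217.3 | Fcw -4.94 Frad 9.78 Fz -8.14 [-1.67  0.92 -0.5 ] grip 0.261
```

```bash
sed -i 's/C=np.array(\[.556,-.039\])/C=np.array([.5554,-.0403])/' st.py; python3 st.py
python3 - <<'E'
from h import *
C=np.array([.5554,-.0403])
for a in [219,222,224,226]:
    r=np.radians(a); print(a,goal([C[0]+.09*np.cos(r),C[1]+.09*np.sin(r),.1085],a))
E
```

```text
t 6.92 dir 216.88 r 0.0900 z 0.1082 yaw 217.3 | Fcw -5.02 Frad 9.75 Fz -8.14 [-1.67  0.92 -0.5 ] grip 0.261
219 (array([-0.06, -1.65, -0.14]), array([-0.33, -0.03, -0.01]))
222 (array([-0.06, -4.65, -0.13]), array([-0.8 , -0.03, -0.03]))
224 (array([-0.06, -6.65, -0.13]), array([-1.12, -0.03, -0.06]))
226 (array([-0.07, -8.65, -0.13]), array([-1.43, -0.03, -0.1 ]))
```

```bash
python3 -m creep '[[0,-1.6,0,-0.33,-0.03,0,0],[0,-3.2,0,-0.56,-0.03,-0.01,0],[0,-4.7,0,-0.8,-0.03,-0.03,0],[0,-4.7,0,-0.8,-0.03,-0.03,0]]'; python3 st.py
```

```text
t: 7.42
tool_pos: [0.488, -0.1007, 0.1082]
orientation: [[-0.668, -0.001, -0.744], [0.744, -0.003, -0.668], [-0.001, -1.0, 0.003]]
force: [-2.7, -6.5, -8.5]
grip_width: 0.258
t 7.42 dir 221.87 r 0.0905 z 0.1082 yaw 221.9 | Fcw -3.04 Frad 6.37 Fz -8.50 [-1.07  0.46 -0.3 ] grip 0.258
```

```bash
python3 -m creep '[[0,-1,0,-0.16,-0.03,0,0],[0,-2,0,-0.32,-0.03,-0.01,0],[0,-2,0,-0.32,-0.03,-0.01,0]]'; python3 st.py
python3 -m creep '[[0,-1,0,-0.16,-0.03,0,0],[0,-1,0,-0.16,-0.03,0,0]]'; python3 st.py
```

```text
t: 7.8
tool_pos: [0.4899, -0.1032, 0.1082]
orientation: [[-0.693, -0.002, -0.721], [0.721, -0.003, -0.693], [-0.001, -1.0, 0.004]]
force: [-1.0, -6.5, -8.4]
grip_width: 0.258
t 7.80 dir 223.85 r 0.0908 z 0.1082 yaw 223.8 | Fcw -3.98 Frad 5.19 Fz -8.44 [-0.94  0.11 -0.32] grip 0.258
t: 8.05
tool_pos: [0.4909, -0.1043, 0.1083]
orientation: [[-0.704, -0.003, -0.71], [0.71, -0.003, -0.704], [-0.0, -1.0, 0.005]]
force: [-0.7, -4.5, -7.5]
grip_width: 0.263
t 8.05 dir 224.78 r 0.0909 z 0.1083 yaw 224.7 | Fcw -2.69 Frad 3.62 Fz -7.49 [-0.76  0.01 -0.32] grip 0.263
```

```bash
python3 -m creep '[[0,-1,0,-0.16,-0.01,0,0],[0,-1,0,-0.16,-0.01,0,0]]'; python3 st.py
python3 -m creep '[[0,-1,0,-0.16,-0.01,0,0],[0,-1,0,-0.16,-0.01,0,0]]'; python3 st.py
```

```text
t: 8.3
tool_pos: [0.4919, -0.1054, 0.1082]
orientation: [[-0.715, -0.004, -0.699], [0.699, -0.003, -0.715], [0.0, -1.0, 0.005]]
force: [-1.0, -4.9, -7.5]
grip_width: 0.26
t 8.30 dir 225.72 r 0.0909 z 0.1082 yaw 225.6 | Fcw -2.68 Frad 4.17 Fz -7.53 [-0.8  -0.   -0.31] grip 0.260
t: 8.55
tool_pos: [0.4928, -0.1063, 0.1081]
orientation: [[-0.727, -0.005, -0.687], [0.687, -0.003, -0.727], [0.002, -1.0, 0.005]]
force: [-0.6, -3.3, -7.7]
grip_width: 0.26
t 8.55 dir 226.48 r 0.0910 z 0.1081 yaw 226.6 | Fcw -1.82 Frad 2.83 Fz -7.75 [-0.54  0.18 -0.43] grip 0.260
```

```bash
python3 -m creep '[[0,-1,0,-0.16,-0.01,0,0],[0,-1,0,-0.16,-0.01,0,0]]'; python3 st.py
python3 -m creep '[[0,-1,0,-0.16,-0.01,0,0],[0,-1,0,-0.16,-0.01,0,0]]'; python3 st.py
```

```text
t: 8.8
tool_pos: [0.4933, -0.1068, 0.1078]
orientation: [[-0.738, -0.007, -0.675], [0.675, -0.001, -0.738], [0.004, -1.0, 0.005]]
force: [-5.0, -0.5, -7.9]
grip_width: 0.26
t 8.80 dir 226.95 r 0.0910 z 0.1078 yaw 227.6 | Fcw 3.31 Frad 3.73 Fz -7.93 [-0.06  0.62 -0.89] grip 0.260
t: 9.05
tool_pos: [0.4937, -0.1068, 0.1075]
orientation: [[-0.751, -0.009, -0.661], [0.661, 0.001, -0.751], [0.007, -1.0, 0.005]]
force: [-5.5, 3.0, -7.7]
grip_width: 0.26
t 9.05 dir 227.16 r 0.0907 z 0.1075 yaw 228.7 | Fcw 6.05 Frad 1.52 Fz -7.69 [ 0.51  0.59 -0.36] grip 0.260
```

```bash
python3 -m creep '[[0,1.5,0,0.05,0.2,0,0],[0,1.5,0,0.05,0.35,0,0],[0,1.5,0,0.05,0.35,0,0]]'; python3 st.py
python3 -m creep '[[0,0,0,0,0.2,0,0],[0,0,0,0,0.2,0,0]]'; python3 st.py
```

```text
t: 9.43
tool_pos: [0.4933, -0.1066, 0.1051]
orientation: [[-0.735, -0.008, -0.678], [0.679, -0.0, -0.735], [0.006, -1.0, 0.006]]
force: [-8.6, 0.0, 4.1]
grip_width: 0.259
t 9.43 dir 226.85 r 0.0908 z 0.1051 yaw 227.3 | Fcw 6.27 Frad 5.85 Fz 4.06 [0.   0.98 0.29] grip 0.259
t: 9.68
tool_pos: [0.4933, -0.1067, 0.1048]
orientation: [[-0.736, -0.007, -0.677], [0.677, -0.002, -0.736], [0.004, -1.0, 0.006]]
force: [-9.3, -0.4, 10.4]
grip_width: 0.261
t 9.68 dir 226.92 r 0.0910 z 0.1048 yaw 227.4 | Fcw 6.57 Frad 6.65 Fz 10.40 [0.08 1.35 0.23] grip 0.261
```

```bash
python3 -m creep '[[0,0,0,0,-0.2,0,10],[0,0,0,0,-0.2,0,40],[0,0,0,0,-0.2,0,40],[0,0,0,0,-0.2,0,40],[0,0,0,0,0.4,0,40],[0,0,0,0,1.1,0,40],[0,0,0,0,1.1,0,40]]'; python3 st.py
python3 - <<'E'
from h import *
P,im,d=grab('wrist');cv2.imwrite('pics/w4.png',cv2.convertScaleAbs(im,alpha=1.8))
E
```

```text
t: 10.55
tool_pos: [0.4929, -0.1067, 0.093]
orientation: [[-0.736, -0.008, -0.677], [0.677, -0.001, -0.736], [0.005, -1.0, 0.007]]
force: [-0.0, -0.4, -0.2]
grip_width: 0.398
t 10.55 dir 226.70 r 0.0912 z 0.0930 yaw 227.4 | Fcw -0.28 Frad 0.35 Fz -0.19 [-0.04  0.03  0.06] grip 0.398
```

View pics/w4.png

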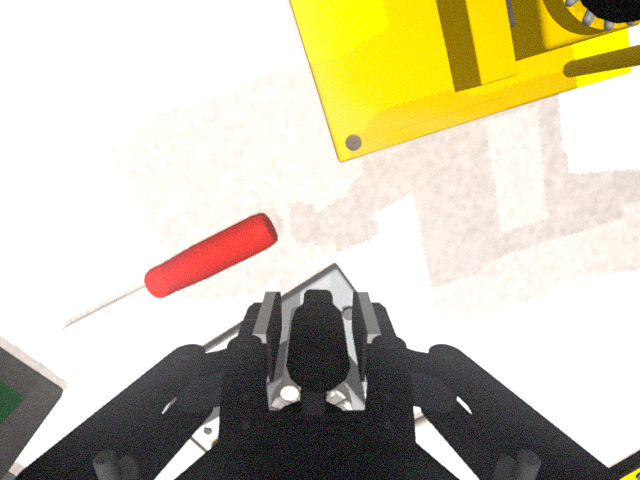

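```bash
cat > kn.py <<'E'
from h import *
P,im,d=grab('wrist')
pts=[]
for v in range(280,420,3):
    for u in range(290,350,3):
        if d[v,u]>0: pts.append(atd(P,d,u,v))
p=np.array(pts); c=p[(p[:,2]>.125)&(p[:,2]<.145)]
print('knob top z med %.4f'%np.median(c[:,2]) if len(c) else 'none',len(c), 'zs',np.percentile(p[:,2],[50,75,90,97]).round(4))
if len(c):
    m=c[c[:,2]>np.median(c[:,2])-.003]; q=m.mean(0); print('knob xy approx',q.round(4),'dir %.1f'%(np.degrees(np.arctan2(q[1]+.0403,q[0]-.5554))%360))
E
python3 kn.py
python3 -m creep '[[0,2,0,0.31,0,0,40],[0,4,0,0.63,0,-0.02,40],[0,6,0,0.94,0,-0.05,40],[0,8,0,1.25,0,-0.09,40],[0,8,0,1.25,0,-0.09,40]]'; python3 st.py;python3 kn.py
```

```text
knob top z med 0.1366 366 zs [0.1177 0.1364 0.1377 0.168 ]
knob xy approx [ 0.4922 -0.1064  0.1367] dir 226.3
t: 11.28
tool_pos: [0.4844, -0.0974, 0.0938]
orientation: [[-0.634, -0.008, -0.773], [0.773, -0.002, -0.634], [0.003, -1.0, 0.007]]
force: [0.1, -0.5, 0.1]
grip_width: 0.399
t 11.28 dir 218.80 r 0.0912 z 0.0938 yaw 219.4 | Fcw -0.44 Frad 0.28 Fz 0.06 [ 0.03 -0.02  0.03] grip 0.399
knob top z med 0.1369 298 zs [0.1044 0.1354 0.1378 0.1683]
knob xy approx [ 0.4861 -0.0993  0.1369] dir 220.4
```

```bash
python3 -m creep '[[0,2,0,0.31,0,0,40],[0,4,0,0.63,0,-0.02,40],[0,6,0,0.94,0,-0.05,40],[0,6,0,0.94,0,-0.05,40]]'; python3 st.py;python3 kn.py
python3 -m creep '[[0,2,0,0.31,0,0,40],[0,4,0,0.63,0,-0.02,40],[0,6,0,0.94,0,-0.05,40],[0,6,0,0.94,0,-0.05,40]]'; python3 st.py;python3 kn.py
```

```text
t: 11.82
tool_pos: [0.4788, -0.0899, 0.0938]
orientation: [[-0.551, -0.008, -0.835], [0.835, -0.002, -0.551], [0.003, -1.0, 0.007]]
force: [-0.5, 0.9, -0.3]
grip_width: 0.402
t 11.82 dir 212.89 r 0.0913 z 0.0938 yaw 213.4 | Fcw 1.06 Frad -0.06 Fz -0.32 [0.02 0.02 0.02] grip 0.402
knob top z med 0.1325 275 zs [0.1029 0.1311 0.1331 0.1684]
knob xy approx [ 0.4774 -0.0864  0.1324] dir 210.6
t: 12.38
tool_pos: [0.474, -0.0817, 0.0938]
orientation: [[-0.461, -0.008, -0.888], [0.888, -0.002, -0.461], [0.002, -1.0, 0.008]]
force: [0.2, -0.3, 0.8]
grip_width: 0.4
t 12.38 dir 206.97 r 0.0913 z 0.0938 yaw 207.4 | Fcw -0.37 Frad 0.00 Fz 0.80 [-0.01 -0.04  0.03] grip 0.400
knob top z med 0.1325 242 zs [0.0942 0.13   0.1331 0.1686]
knob xy approx [ 0.476  -0.0836  0.1324] dir 208.6
```

```bash
python3 -m creep '[[0,2,0,0.31,0,0,40],[0,4,0,0.63,0,-0.02,40],[0,6,0,0.94,0,-0.05,40]]'; python3 st.py
python3 -m creep '[[0,2,0,0.31,0,0,40],[0,4,0,0.63,0,-0.02,40],[0,6,0,0.94,0,-0.05,40]]'; python3 st.py;python3 kn.py
```

```text
t: 12.8
tool_pos: [0.4711, -0.0741, 0.094]
orientation: [[-0.365, -0.006, -0.931], [0.931, -0.003, -0.365], [-0.001, -1.0, 0.006]]
force: [3.1, -4.4, -2.8]
grip_width: 0.403
t 12.80 dir 201.84 r 0.0908 z 0.0940 yaw 201.4 | Fcw -5.26 Frad -1.18 Fz -2.85 [-0.53 -0.42  0.04] grip 0.403
t: 13.18
tool_pos: [0.4687, -0.066, 0.094]
orientation: [[-0.265, -0.004, -0.964], [0.964, -0.005, -0.265], [-0.004, -1.0, 0.005]]
force: [2.2, -3.9, -3.8]
grip_width: 0.401
t 13.18 dir 196.53 r 0.0904 z 0.0940 yaw 195.4 | Fcw -4.32 Frad -1.04 Fz -3.79 [-0.61 -0.32 -0.01] grip 0.401
knob top z med 0.1326 238 zs [0.094  0.1296 0.1331 0.1686]
knob xy approx [ 0.4699 -0.0687  0.1324] dir 198.4
```

```bash
python3 -m creep '[[0,2,0,0.31,0.05,0,40],[0,4,0,0.63,0.1,-0.02,40],[0,6,0,0.94,0.1,-0.05,40]]'; python3 st.py
python3 -m creep '[[0,2,0,0.31,0,0,40],[0,4,0,0.63,0.05,-0.02,40],[0,6,0,0.94,0.05,-0.05,40]]'; python3 st.py
python3 -m creep '[[0,2,0,0.31,0,0,40],[0,4,0,0.63,0,-0.02,40],[0,6,0,0.94,0,-0.05,40]]'; python3 st.py;python3 kn.py
```

```text
t: 13.6
tool_pos: [0.4671, -0.0575, 0.0935]
orientation: [[-0.161, -0.003, -0.987], [0.987, -0.007, -0.161], [-0.006, -1.0, 0.004]]
force: [-1.0, -5.6, 3.1]
grip_width: 0.402
t 13.60 dir 191.05 r 0.0899 z 0.0935 yaw 189.3 | Fcw -5.28 Frad 2.08 Fz 3.14 [-0.93  0.09 -0.03] grip 0.402
t: 13.98
tool_pos: [0.4664, -0.0491, 0.0933]
orientation: [[-0.056, -0.002, -0.998], [0.998, -0.009, -0.056], [-0.009, -1.0, 0.003]]
force: [-2.2, -6.3, 3.4]
grip_width: 0.396
t 13.97 dir 185.68 r 0.0894 z 0.0933 yaw 183.2 | Fcw -6.07 Frad 2.85 Fz 3.42 [-0.86  0.21 -0.02] grip 0.396
t: 14.35
tool_pos: [0.4663, -0.0405, 0.0934]
orientation: [[0.049, -0.003, -0.999], [0.999, -0.01, 0.049], [-0.01, -1.0, 0.002]]
force: [-2.0, -5.6, 1.7]
grip_width: 0.396
t 14.35 dir 180.14 r 0.0891 z 0.0934 yaw 177.2 | Fcw -5.57 Frad 2.05 Fz 1.67 [-0.8   0.32 -0.07] grip 0.396
knob top z med 0.1324 238 zs [0.0943 0.1298 0.1331 0.168 ]
knob xy approx [ 0.4655 -0.043   0.1323] dir 181.7
```

```bash
cat >> st.py <<'E'
m=(v[0]*F[1]-v[1]*F[0])+o['wrist_torque'][2]
print('   push(moment/.09) %.2f'%(m/.09), 'toolF x,y,z',(o['orientation'].T@F).round(2))
E
python3 -m creep '[[0,1,0,0.31,0,0.05,40],[0,2.5,0,0.63,0,0.03,40]]'; python3 st.py
python3 -m creep '[[0,1,0,0.31,0,0.05,40],[0,2.5,0,0.63,0,0.03,40]]'; python3 st.py
python3 -m creep '[[0,1.5,0,0.31,0,0.0,40],[0,3.5,0,0.63,0,0,40]]'; python3 st.py
```

```text
t: 14.65
tool_pos: [0.4662, -0.0346, 0.0934]
orientation: [[0.093, -0.003, -0.996], [0.996, -0.012, 0.093], [-0.012, -1.0, 0.002]]
force: [-2.1, -5.7, 1.2]
grip_width: 0.398
t 14.65 dir 176.37 r 0.0894 z 0.0934 yaw 174.6 | Fcw -5.78 Frad 1.73 Fz 1.17 [-0.8   0.38 -0.05] grip 0.398
   push(moment/.09) 5.22 toolF x,y,z [-5.85 -1.1   1.56]
t: 14.9
tool_pos: [0.4665, -0.0291, 0.0933]
orientation: [[0.137, -0.004, -0.991], [0.991, -0.013, 0.137], [-0.013, -1.0, 0.002]]
force: [-2.0, -5.3, 1.1]
grip_width: 0.402
t 14.90 dir 172.81 r 0.0896 z 0.0933 yaw 172.1 | Fcw -5.50 Frad 1.32 Fz 1.12 [-0.79  0.28 -0.02] grip 0.402
   push(moment/.09) 5.20 toolF x,y,z [-5.53 -1.04  1.26]
t: 15.15
tool_pos: [0.4673, -0.0235, 0.0933]
orientation: [[0.197, -0.004, -0.98], [0.98, -0.014, 0.197], [-0.015, -1.0, 0.001]]
force: [-0.9, -4.9, -0.6]
grip_width: 0.403
t 15.15 dir 169.23 r 0.0897 z 0.0933 yaw 168.6 | Fcw -5.01 Frad -0.08 Fz -0.56 [-0.73  0.13 -0.  ] grip 0.403
   push(moment/.09) 4.95 toolF x,y,z [-5.    0.63 -0.13]
```

```bash
python3 -m creep '[[0,1.8,0,0.31,0,0,40],[0,3.8,0,0.63,0,-0.02,40]]'; python3 st.py
python3 -m creep '[[0,1.8,0,0.31,0,0,40],[0,3.8,0,0.63,0,-0.02,40]]'; python3 st.py
python3 -m creep '[[0,1.8,0,0.31,0,0,40],[0,3.8,0,0.63,0,-0.02,40]]'; python3 st.py
```

```text
t: 15.4
tool_pos: [0.4687, -0.0181, 0.0933]
orientation: [[0.262, -0.004, -0.965], [0.965, -0.015, 0.262], [-0.016, -1.0, 0.0]]
force: [-1.7, -5.8, 0.5]
grip_width: 0.401
t 15.40 dir 165.62 r 0.0895 z 0.0933 yaw 164.8 | Fcw -6.05 Frad 0.25 Fz 0.50 [-0.77  0.22  0.02] grip 0.401
   push(moment/.09) 6.26 toolF x,y,z [-6.06 -0.4   0.16]
t: 15.65
tool_pos: [0.4703, -0.0127, 0.0932]
orientation: [[0.326, -0.005, -0.945], [0.945, -0.016, 0.326], [-0.017, -1.0, -0.001]]
force: [-2.3, -4.3, 1.0]
grip_width: 0.394
t 15.65 dir 162.03 r 0.0894 z 0.0932 yaw 161.0 | Fcw -4.83 Frad 0.86 Fz 1.02 [-0.72  0.29 -0.01] grip 0.394
   push(moment/.09) 4.67 toolF x,y,z [-4.87 -0.93  0.77]
t: 15.9
tool_pos: [0.4724, -0.0075, 0.0932]
orientation: [[0.388, -0.006, -0.922], [0.921, -0.018, 0.388], [-0.019, -1.0, -0.001]]
force: [-2.7, -4.0, 2.4]
grip_width: 0.397
t 15.90 dir 158.42 r 0.0893 z 0.0932 yaw 157.2 | Fcw -4.72 Frad 1.06 Fz 2.37 [-0.69  0.41 -0.04] grip 0.397
   push(moment/.09) 4.26 toolF x,y,z [-4.79 -2.28  0.95]
```

```bash
python3 -m creep '[[0,1.8,0,0.31,0,0.03,40],[0,3.6,0,0.63,-0.03,0.02,40]]'; python3 st.py
python3 -m creep '[[0,1.8,0,0.31,0,0.02,40],[0,3.6,0,0.63,0,0.01,40]]'; python3 st.py
python3 -m creep '[[0,1.8,0,0.31,0,0.0,40],[0,3.6,0,0.63,0,0,40]]'; python3 st.py; python3 kn.py
```

```text
t: 16.15
tool_pos: [0.4746, -0.0022, 0.0933]
orientation: [[0.445, -0.006, -0.895], [0.895, -0.019, 0.445], [-0.02, -1.0, -0.003]]
force: [-1.3, -5.0, -2.3]
grip_width: 0.401
t 16.15 dir 154.76 r 0.0893 z 0.0933 yaw 153.6 | Fcw -5.03 Frad -0.95 Fz -2.29 [-0.68  0.04 -0.02] grip 0.401
   push(moment/.09) 4.78 toolF x,y,z [-4.96  2.39 -1.05]
t: 16.4
tool_pos: [0.4772, 0.0028, 0.0931]
orientation: [[0.501, -0.007, -0.866], [0.865, -0.02, 0.501], [-0.021, -1.0, -0.004]]
force: [-2.3, -4.3, 0.3]
grip_width: 0.4
t 16.40 dir 151.14 r 0.0893 z 0.0931 yaw 150.0 | Fcw -4.89 Frad -0.09 Fz 0.26 [-0.7   0.21  0.06] grip 0.400
   push(moment/.09) 5.49 toolF x,y,z [-4.89 -0.16 -0.19]
t: 16.65
tool_pos: [0.4801, 0.0076, 0.093]
orientation: [[0.554, -0.008, -0.832], [0.832, -0.021, 0.554], [-0.022, -1.0, -0.005]]
force: [-2.8, -4.2, 1.2]
grip_width: 0.398
t 16.65 dir 147.52 r 0.0893 z 0.0930 yaw 146.3 | Fcw -5.09 Frad 0.08 Fz 1.20 [-0.71  0.32 -0.02] grip 0.398
   push(moment/.09) 4.81 toolF x,y,z [-5.11 -1.09 -0.03]
knob top z med 0.1324 234 zs [0.0943 0.1296 0.1331 0.1673]
knob xy approx [0.4785 0.0065 0.1323] dir 148.7
```

```bash
for i in 1 2 3 4; do python3 -m creep '[[0,1,0,0.16,0,0.0,40],[0,1.8,0,0.31,0,0,40]]' >/dev/null; python3 st.py; done
```

```text
t 16.95 dir 145.72 r 0.0892 z 0.0930 yaw 144.5 | Fcw -4.99 Frad -0.91 Fz 1.99 [-0.6   0.42  0.03] grip 0.404
   push(moment/.09) 5.33 toolF x,y,z [-5.01 -1.87 -1.02]
t 17.20 dir 144.12 r 0.0892 z 0.0930 yaw 142.8 | Fcw -5.29 Frad -1.14 Fz 2.38 [-0.64  0.4   0.02] grip 0.398
   push(moment/.09) 5.41 toolF x,y,z [-5.31 -2.25 -1.28]
t 17.45 dir 142.53 r 0.0892 z 0.0930 yaw 141.0 | Fcw -4.73 Frad 0.07 Fz 1.79 [-0.6   0.39  0.03] grip 0.400
   push(moment/.09) 4.98 toolF x,y,z [-4.77 -1.67 -0.06]
t 17.70 dir 140.96 r 0.0891 z 0.0929 yaw 139.2 | Fcw -4.68 Frad -0.73 Fz 3.03 [-0.7   0.42  0.03] grip 0.401
   push(moment/.09) 4.98 toolF x,y,z [-4.73 -2.9  -0.89]
```

```bash
python3 -m creep '[[0,1,0,0.16,-0.03,0.02,40],[0,1.8,0,0.31,-0.03,0.02,40]]' >/dev/null; python3 st.py
for i in 1 2 3; do python3 -m creep '[[0,1,0,0.16,0,0.01,40],[0,1.7,0,0.31,0,0.01,40]]' >/dev/null; python3 st.py; done; python3 kn.py
```

```text
t 17.95 dir 139.35 r 0.0891 z 0.0930 yaw 137.5 | Fcw -5.12 Frad -1.10 Fz -0.48 [-0.66  0.32  0.04] grip 0.399
   push(moment/.09) 5.52 toolF x,y,z [-5.06  0.63 -1.26]
t 18.20 dir 137.77 r 0.0891 z 0.0929 yaw 135.8 | Fcw -4.32 Frad -0.61 Fz 0.31 [-0.63  0.41 -0.  ] grip 0.401
   push(moment/.09) 4.23 toolF x,y,z [-4.31 -0.18 -0.76]
t 18.45 dir 136.17 r 0.0890 z 0.0929 yaw 134.1 | Fcw -5.60 Frad -1.35 Fz 2.82 [-0.6   0.43  0.04] grip 0.402
   push(moment/.09) 5.99 toolF x,y,z [-5.63 -2.65 -1.57]
t 18.70 dir 134.54 r 0.0891 z 0.0928 yaw 132.5 | Fcw -4.42 Frad -1.21 Fz 2.72 [-0.63  0.5   0.  ] grip 0.401
   push(moment/.09) 4.39 toolF x,y,z [-4.45 -2.57 -1.4 ]
knob top z med 0.1323 237 zs [0.0944 0.1297 0.1331 0.167 ]
knob xy approx [0.4909 0.0228 0.1323] dir 135.6
```

Run:
```python
from h import *
P,im,d=grab('scene');cv2.imwrite('pics/sc5.png',cv2.convertScaleAbs(cv2.resize(im[180:290,210:370],None,fx=5,fy=5,interpolation=2),alpha=1.6))
```

```text
(no output)
```

View pics/sc5.png

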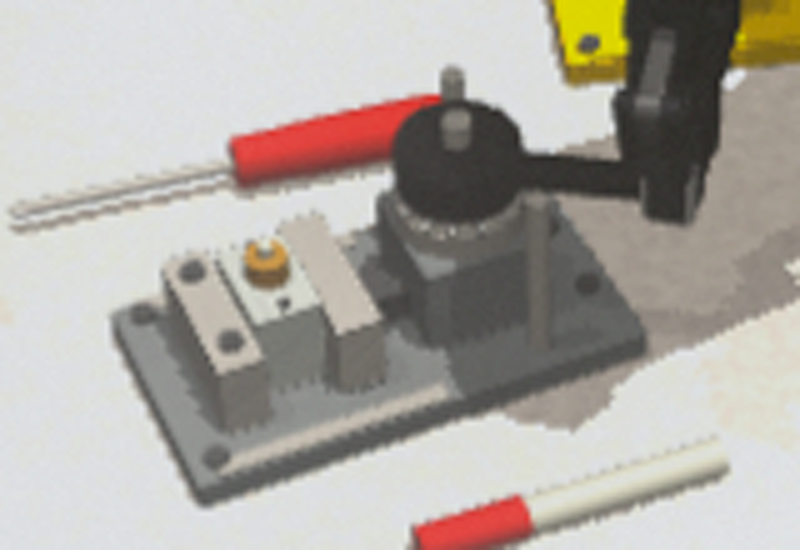

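```bash
python3 -m creep '[[0,1,0,0.16,-0.03,0.02,40],[0,1.6,0,0.31,-0.03,0.02,40]]' >/dev/null; python3 st.py
for i in 1 2; do python3 -m creep '[[0,0.7,0,0.14,-0.01,0.02,40],[0,1.4,0,0.28,-0.01,0.02,40]]' >/dev/null; python3 st.py; done
```

```text
t 19.05 dir 132.76 r 0.0892 z 0.0929 yaw 130.9 | Fcw -5.48 Frad -1.45 Fz 1.56 [-0.63  0.4   0.03] grip 0.401
   push(moment/.09) 5.73 toolF x,y,z [-5.47 -1.38 -1.64]
t 19.30 dir 131.22 r 0.0892 z 0.0928 yaw 129.5 | Fcw -5.15 Frad -0.52 Fz 1.40 [-0.59  0.35  0.03] grip 0.400
   push(moment/.09) 5.49 toolF x,y,z [-5.18 -1.23 -0.68]
t 19.55 dir 129.72 r 0.0893 z 0.0928 yaw 128.2 | Fcw -5.04 Frad -1.44 Fz 1.74 [-0.68  0.43  0.01] grip 0.397
   push(moment/.09) 5.13 toolF x,y,z [-5.05 -1.56 -1.59]
```

```bash
for i in 1 2 3; do python3 -m creep '[[0,0.7,0,0.14,-0.01,0.01,40],[0,1.4,0,0.28,-0.01,0.01,40]]' >/dev/null; python3 st.py; done; python3 kn.py
```

```text
t 19.80 dir 128.34 r 0.0893 z 0.0928 yaw 126.8 | Fcw -5.83 Frad -1.22 Fz 2.38 [-0.73  0.64 -0.03] grip 0.403
   push(moment/.09) 5.44 toolF x,y,z [-5.87 -2.17 -1.4 ]
t 20.05 dir 127.04 r 0.0893 z 0.0927 yaw 125.4 | Fcw -7.33 Frad -1.46 Fz 3.52 [-0.86  0.75  0.07] grip 0.398
   push(moment/.09) 8.03 toolF x,y,z [-7.4  -3.24 -1.71]
t 20.30 dir 125.86 r 0.0893 z 0.0927 yaw 124.1 | Fcw -7.61 Frad -1.81 Fz 3.03 [-0.97  0.8   0.03] grip 0.399
   push(moment/.09) 7.94 toolF x,y,z [-7.66 -2.73 -2.09]
knob top z med 0.1324 236 zs [0.0944 0.1293 0.1329 0.1668]
knob xy approx [0.5011 0.0319 0.1323] dir 127.0
```

```bash
for i in 1 2; do python3 -m creep '[[0,0.3,0,0.08,-0.01,0.01,40],[0,0.7,0,0.16,-0.01,0.01,40]]' >/dev/null; python3 st.py; done; python3 kn.py
```

```text
t 20.60 dir 125.44 r 0.0893 z 0.0926 yaw 123.4 | Fcw -8.00 Frad -2.70 Fz 3.37 [-1.    0.76  0.01] grip 0.401
   push(moment/.09) 8.07 toolF x,y,z [-8.02 -3.02 -3.02]
t 20.85 dir 125.13 r 0.0892 z 0.0926 yaw 122.7 | Fcw -8.91 Frad -3.28 Fz 3.17 [-1.01  0.89 -0.03] grip 0.403
   push(moment/.09) 8.53 toolF x,y,z [-8.89 -2.76 -3.69]
knob top z med 0.1324 233 zs [0.0947 0.1294 0.1331 0.1667]
knob xy approx [0.5021 0.0329 0.1323] dir 126.1
```

```bash
python3 -m creep '[[0,0.5,0,0.14,-0.02,0.03,40],[0,0.9,0,0.25,-0.02,0.03,40]]' >/dev/null; python3 st.py; python3 kn.py; python3 st.py
```

```text
t 21.15 dir 124.23 r 0.0892 z 0.0925 yaw 121.8 | Fcw -8.80 Frad -2.29 Fz 2.47 [-1.1   0.91  0.06] grip 0.394
   push(moment/.09) 9.33 toolF x,y,z [-8.79 -2.05 -2.69]
knob top z med 0.1322 237 zs [0.0945 0.1292 0.1329 0.1667]
knob xy approx [0.5034 0.0335 0.1322] dir 125.2
t 21.20 dir 124.19 r 0.0892 z 0.0925 yaw 121.8 | Fcw -9.23 Frad -3.14 Fz 2.19 [-1.06  0.85  0.05] grip 0.398
   push(moment/.09) 9.75 toolF x,y,z [-9.18 -1.74 -3.54]
```

```bash
python3 -m creep '[[0,0.3,0,0.12,-0.01,0.03,40],[0,0.6,0,0.22,-0.01,0.03,40]]' >/dev/null; python3 st.py; python3 kn.py; python3 st.py
```

```text
t 21.45 dir 123.59 r 0.0893 z 0.0925 yaw 121.3 | Fcw -9.38 Frad -2.16 Fz 4.06 [-1.14  0.99  0.06] grip 0.399
   push(moment/.09) 10.00 toolF x,y,z [-9.46 -3.59 -2.59]
knob top z med 0.1325 231 zs [0.0947 0.1293 0.133  0.1667]
knob xy approx [0.5043 0.0344 0.1323] dir 124.4
t 21.50 dir 123.55 r 0.0893 z 0.0925 yaw 121.3 | Fcw -9.22 Frad -3.16 Fz 4.56 [-1.1   0.92 -0.  ] grip 0.402
   push(moment/.09) 9.15 toolF x,y,z [-9.29 -4.08 -3.59]
```

```bash
python3 -m creep '[[0,0,0,-0.2,0,0,50],[0,0,0,-0.5,0,0,60],[0,0,0,-0.5,0,0,60],[0,0,0,-0.5,0,0,60]]'; python3 st.py; python3 kn.py
python3 -m creep '[[0,0,0,0,-2,0,60],[0,0,0,0,-6,0,60],[0,0,0,0,-11,0,60],[0,0,0,0,-16,0,60],[0,0,0,0,-16,0,60],[0,0,0,0,-16,0,60]]'; python3 st.py
python3 - <<'E'
from h import *
P,im,d=grab('wrist');cv2.imwrite('pics/w6.png',cv2.convertScaleAbs(cv2.resize(im[180:420,170:490],None,fx=2.5,fy=2.5),alpha=2))
P,im,d=grab('scene');cv2.imwrite('pics/sc6.png',cv2.convertScaleAbs(cv2.resize(im[180:290,210:370],None,fx=5,fy=5,interpolation=2),alpha=1.6))
E
```

```text
t: 22.0
tool_pos: [0.5019, 0.0316, 0.0927]
orientation: [[0.854, -0.033, -0.519], [0.518, -0.036, 0.855], [-0.047, -0.999, -0.014]]
force: [-0.7, 1.3, 0.3]
grip_width: 0.605
t 22.00 dir 126.65 r 0.0896 z 0.0927 yaw 121.3 | Fcw 0.24 Frad 1.43 Fz 0.34 [ 0.06 -0.   -0.06] grip 0.605
   push(moment/.09) -0.90 toolF x,y,z [ 0.09 -0.36  1.44]
knob top z med 0.1322 181 zs [0.093  0.1229 0.1329 0.1668]
knob xy approx [0.4994 0.03   0.1322] dir 128.5
t: 22.8
tool_pos: [0.5068, 0.0375, 0.2518]
orientation: [[0.854, -0.034, -0.519], [0.518, -0.036, 0.855], [-0.048, -0.999, -0.013]]
force: [-0.4, 0.6, -1.0]
grip_width: 0.601
t 22.80 dir 121.99 r 0.0917 z 0.2518 yaw 121.3 | Fcw 0.01 Frad 0.70 Fz -0.97 [ 0.02 -0.04  0.07] grip 0.601
   push(moment/.09) 0.76 toolF x,y,z [0.05 0.96 0.71]
```

View pics/w6.png

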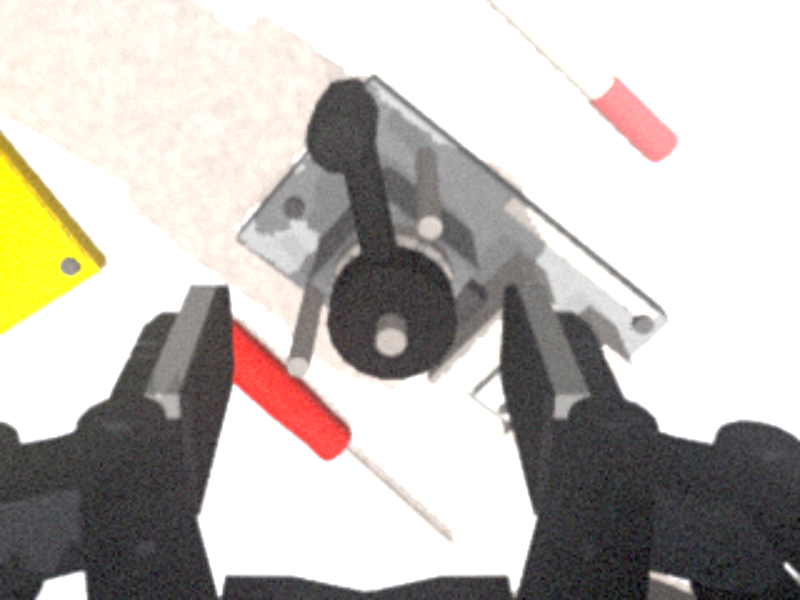

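View pics/sc6.png

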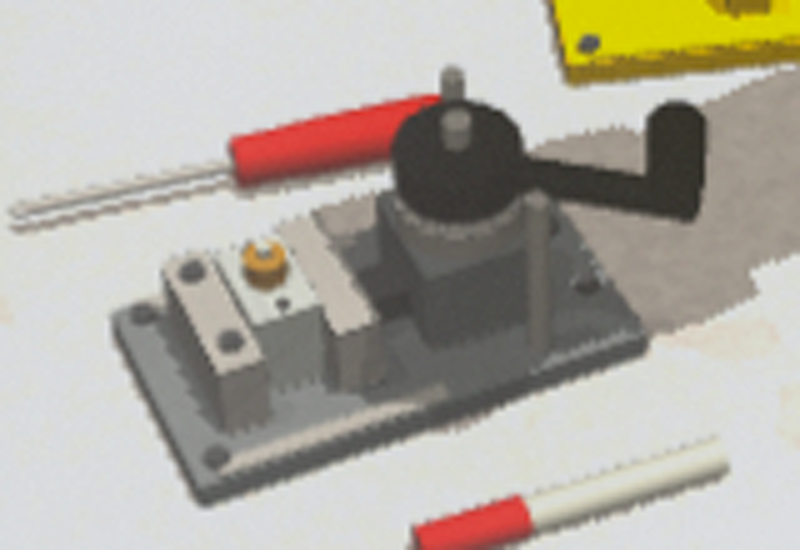

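Run:
```python
from h import *
P,im,d=load('wrist')
c=lambda u,v:(170+(u+.5)/2.5-.5,180+(v+.5)/2.5-.5)
k=atz(P,*c(340,138),.1325);h=atz(P,*c(392,312),.1)
print(k,h,np.linalg.norm((k-h)[:2]),np.degrees(np.arctan2(k[1]+.0403,k[0]-.5554)),np.degrees(np.arctan2(k[1]-h[1],k[0]-h[0])))
for uv in [(335,140),(345,130),(360,300),(420,350),(392,290)]:
    print(uv,atd(P,d,*c(*uv)).round(4))
```

```text
[0.49632782 0.02764048 0.1325    ] [ 0.55485602 -0.03514737  0.1       ] 0.08583625754984399 131.00596772423884 132.9890579067676
(335, 140) [0.4953 0.026  0.1321]
(345, 130) [0.4962 0.0311 0.1331]
(360, 300) [ 0.5412 -0.0374  0.1   ]
(420, 350) [ 0.5736 -0.0438  0.1004]
(392, 290) [ 0.5497 -0.0268  0.0997]
```

Run:
```python
from h import *
print(goal([.4964,.0276,.2518],130),goal([.4964,.0276,.095],130))
```

```text
(array([ 0.48, -8.74, -2.85]), array([-1.39,  0.01, -0.31])) (array([ 0.48, -8.74, -2.85]), array([-0.62, 15.67, -0.12]))
```

```bash
python3 -m creep '[[0.2,-4,-1.4,-0.7,0,-0.2,50],[0.5,-8.7,-2.85,-1.4,0,-0.3,50],[0.5,-8.7,-2.85,-1.2,4,-0.25,50],[0.5,-8.7,-2.85,-1,8,-0.2,50],[0.5,-8.7,-2.85,-0.85,11,-0.16,50],[0.5,-8.7,-2.85,-0.85,11,-0.16,50],[0.5,-8.7,-2.85,-0.85,11,-0.16,50]]'; python3 st.py
python3 - <<'E'
from h import *
print(goal([.4964,.0276,.095],130))
P,im,d=grab('wrist');cv2.imwrite('pics/w7.png',cv2.convertScaleAbs(im[200:420,180:460],alpha=2))
E
```

```text
t: 23.78
tool_pos: [0.4968, 0.0277, 0.1425]
orientation: [[0.767, 0.001, -0.642], [0.642, 0.0, 0.767], [0.001, -1.0, -0.0]]
force: [0.1, -0.1, -0.2]
grip_width: 0.501
t 23.77 dir 130.78 r 0.0898 z 0.1425 yaw 130.0 | Fcw -0.03 Frad -0.11 Fz -0.23 [-0.03  0.01 -0.01] grip 0.501
   push(moment/.09) -0.13 toolF x,y,z [-0.03  0.23 -0.12]
(array([ 0.02, -0.04,  0.03]), array([-0.04,  4.75,  0.02]))
```

View pics/w7.png

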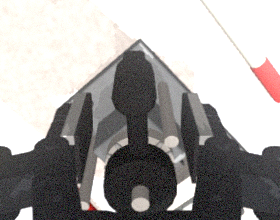

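```bash
python3 -m creep '[[0,0,0,0,2.5,0,45],[0,0,0,0,4.7,0,40],[0,0,0,0,4.7,0,40],[0,0,0,0,4.7,0,40]]'>/dev/null; python3 st.py; python3 kn.py
python3 -m creep '[[0,0,0,0.15,0,0,40],[0,0,0,0.3,0,0,40],[0,0,0,0.3,0,0,40]]'>/dev/null; python3 st.py
python3 -m creep '[[0,0.5,0,0.12,0,0,40],[0,1,0,0.2,0,0,40],[0,1,0,0.2,0,0,40]]'>/dev/null; python3 st.py; python3 kn.py
```

```text
t 24.32 dir 130.37 r 0.0891 z 0.0972 yaw 130.0 | Fcw -0.40 Frad 0.35 Fz 0.89 [-0.01 -0.02 -0.  ] grip 0.401
   push(moment/.09) 0.40 toolF x,y,z [-0.4  -0.89  0.35]
knob top z med 0.1325 271 zs [0.1013 0.131  0.1332 0.1717]
knob xy approx [0.4959 0.028  0.1325] dir 131.1
t 24.75 dir 128.34 r 0.0891 z 0.0974 yaw 130.0 | Fcw -0.36 Frad -0.42 Fz 0.32 [-0.    0.04 -0.02] grip 0.397
   push(moment/.09) 0.15 toolF x,y,z [-0.37 -0.32 -0.41]
t 25.12 dir 127.06 r 0.0892 z 0.0973 yaw 129.0 | Fcw 0.48 Frad -0.14 Fz 0.53 [-0.04  0.1   0.03] grip 0.400
   push(moment/.09) -0.17 toolF x,y,z [ 0.48 -0.53 -0.15]
knob top z med 0.1325 234 zs [0.0954 0.1297 0.133  0.1717]
knob xy approx [0.4988 0.03   0.1323] dir 128.9
```

```bash
for i in 1 2 3 4; do python3 -m creep '[[0,0.2,0,0.08,0,0,40],[0,0.4,0,0.13,0,0,40]]'>/dev/null; python3 st.py; done
```

```text
t 25.43 dir 126.29 r 0.0893 z 0.0973 yaw 128.6 | Fcw -1.26 Frad 0.04 Fz 0.15 [-0.07  0.2  -0.01] grip 0.401
   push(moment/.09) 1.12 toolF x,y,z [-1.26 -0.15  0.09]
t 25.68 dir 125.55 r 0.0894 z 0.0973 yaw 128.1 | Fcw -3.24 Frad 0.07 Fz 1.59 [-0.22  0.34  0.05] grip 0.399
   push(moment/.09) 3.72 toolF x,y,z [-3.23 -1.6   0.22]
t 25.93 dir 124.86 r 0.0895 z 0.0972 yaw 127.7 | Fcw -3.89 Frad 0.36 Fz 1.79 [-0.4   0.59 -0.05] grip 0.402
   push(moment/.09) 3.33 toolF x,y,z [-3.86 -1.8   0.55]
t 26.18 dir 124.25 r 0.0897 z 0.0972 yaw 127.3 | Fcw -6.43 Frad -0.60 Fz 2.93 [-0.63  0.78 -0.  ] grip 0.402
   push(moment/.09) 6.39 toolF x,y,z [-6.45 -2.93 -0.26]
```

```bash
for i in 1 2; do python3 -m creep '[[0,0.1,0,0.1,0,0,40],[0,0.2,0,0.17,0,0,40]]'>/dev/null; python3 st.py; done; python3 kn.py
```

```text
t 26.43 dir 123.62 r 0.0898 z 0.0971 yaw 127.1 | Fcw -7.50 Frad -0.36 Fz 2.21 [-0.87  1.06 -0.02] grip 0.403
   push(moment/.09) 7.26 toolF x,y,z [-7.51 -2.2   0.09]
t 26.68 dir 123.17 r 0.0900 z 0.0970 yaw 126.9 | Fcw -10.27 Frad -1.30 Fz 4.06 [-1.02  1.26  0.01] grip 0.396
   push(moment/.09) 10.41 toolF x,y,z [-10.35  -4.02  -0.63]
knob top z med 0.1324 227 zs [0.0948 0.1293 0.133  0.1715]
knob xy approx [0.5034 0.0339 0.1323] dir 125.0
```

```bash
python3 -m creep '[[0,0,0,-0.3,0,0,50],[0,0,0,-0.5,0,0,60],[0,0,0,-0.5,0,0,65],[0,0,0,-0.5,0,0,65]]'; 
python3 -m creep '[[0,0,0,0,-2,0,65],[0,0,0,0,-6,0,65],[0,0,0,0,-11,0,65],[0,0,0,0,-16,0,65],[0,0,0,0,-16,0,65],[0,0,0,0,-16,0,65]]'; python3 st.py
python3 - <<'E'
from h import *
P,im,d=grab('wrist');cv2.imwrite('pics/w8.png',cv2.convertScaleAbs(cv2.resize(im[180:420,170:490],None,fx=2.5,fy=2.5),alpha=2))
P,im,d=grab('scene');cv2.imwrite('pics/sc8.png',cv2.convertScaleAbs(cv2.resize(im[160:300,190:390],None,fx=4,fy=4,interpolation=2),alpha=1.6))
a=cv2.imread('pics/scene0.png').astype(int);m=(abs(a-im).max(2)>60);print(np.argwhere(m).min(0) if m.any() else 0,m.sum())
E
```

```text
t: 27.22
tool_pos: [0.5024, 0.0321, 0.097]
orientation: [[0.799, -0.002, -0.601], [0.601, -0.003, 0.799], [-0.003, -1.0, -0.001]]
force: [0.7, -0.3, 0.4]
grip_width: 0.651
t: 27.98
tool_pos: [0.5024, 0.0327, 0.2564]
orientation: [[0.799, -0.003, -0.601], [0.601, -0.003, 0.799], [-0.004, -1.0, -0.001]]
force: [-0.6, -0.5, -0.5]
grip_width: 0.647
t 27.98 dir 125.97 r 0.0902 z 0.2564 yaw 126.9 | Fcw -0.79 Frad 0.00 Fz -0.45 [-0.07  0.04 -0.03] grip 0.647
   push(moment/.09) 0.42 toolF x,y,z [-0.79  0.46  0.01]
[  6 258] 8568
```

View pics/w8.png

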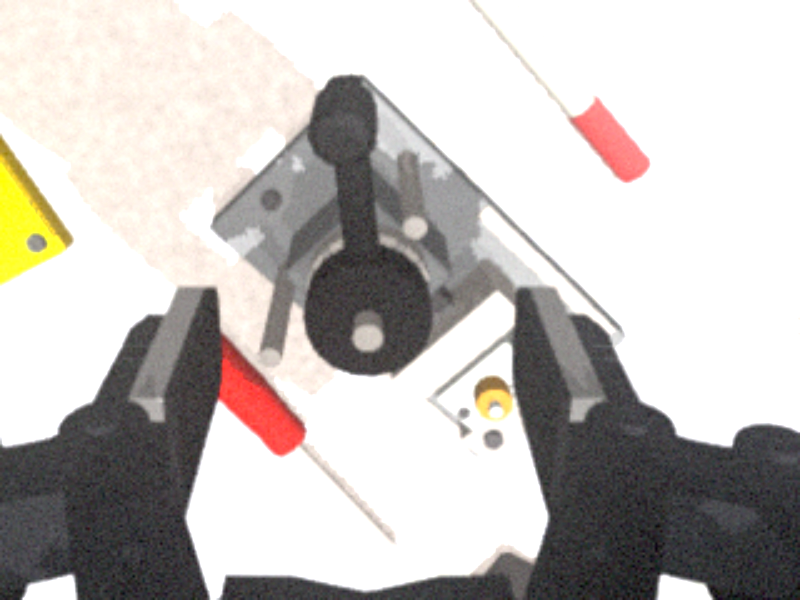

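View pics/sc8.png

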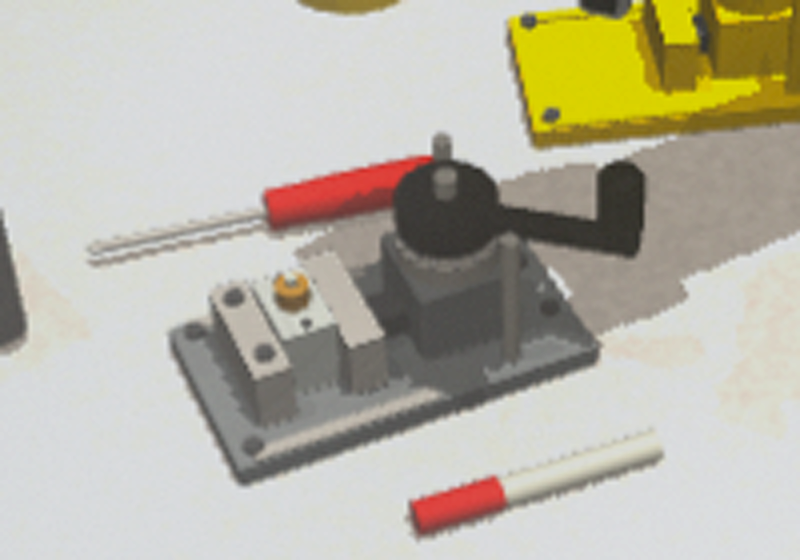

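The lever is down (knob top at 0.1325 m), the housing sits flush between the jaws with no gap visible, and nothing else has moved. The arm is clear, so I'm handing in.

```bash
python3 -c "
from station import env
print(env.job_done(), env.observe()['t'])"
```

```text
the job is handed in; nothing more can be done
the job is handed in; nothing more can be done
```

I lifted the lever about 9 mm, swung it back until I felt the other stop pin, and let it drop into its serrations. I then pushed it clockwise until the housing was clamped, at a bit over 9 N. I let go at about 27 s, and the hand-in gave no verdict.

**What I felt:**
- Lowered at the stop, the lever first rested on the crests. It fell in after some 10–15° of clockwise turn.
- Turning the spindle alone took about 5 N. The push began to rise after about 80° of lever swing.
- I stopped at a reading of about 9.3 N while turning. The readings scatter by about 0.5 N and show roughly 0.3 N with no load.

**Last checks:**
- **Clamp held:** a second push met stiff resistance close to the earlier position, so the spindle had not turned back. It peaked at about 10.3 N, slightly over target.
- **Lever seated:** the knob top stands at 132.5 mm, which matches 133 mm when down.
- **Bench:** no gap shows between the housing and either jaw. The marker and screwdriver beside the vice look unmoved. I didn't check the other things on the bench one by one.

**What disagreed:**
- The rise from first bearing took about 8 mm of knob travel instead of the 10–14 mm given. I stopped by force, not by travel.
- After each release the lever sat about 4–6° back from where it stood under load. I put this down to serration play and finger flex, because the second push went straight back to full resistance.

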